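# Shut the emptied desiccator drawer and draw out the full one

### The arm

A 7-joint arm with a two-finger parallel gripper is mounted at the origin on a cart in front of the work surface, level with it; the furniture and walls round the work are solid. World frame = base frame: x ahead of the robot, y to its left, z up, the work surface at z = 0. Lengths are in m, angles in rad, forces in N, time in s.
With the tool pointing down it reaches from about 0.35 to 0.9 m from the base axis. Payload 8.1 kg.
Tool frame: the origin (TCP) lies between the finger pads; the fingertips stand robot.finger_overhang ahead of it and the grasp point (between the pads) lies 5 mm behind it (robot.finger_overhang is the distance from the TCP to the fingertips, in m); z points along the fingers, y is the direction in which the jaws open and shut (so a half turn about z gives the same grasp; the last joint's range is limited). The gripper opens to 85 mm and grips with 20 to 120 N. Pads are 22 mm wide; open, the fingers measure 114 mm over their backs; the gripper's body (76 mm by 85 mm) begins 54 mm behind the grasp point. The pads swing forward as they close: fully open they stand 13 mm farther back than shut.
Start: joints at [-1.304, 0.434, 0.025, 1.573, -0.012, 1.134, -0.075], TCP at [0.226, 0.583, 0.245] pointing down, gripper open.
Joint ranges: [-2.62, 2.62], [-0.44, 2.09], [-1.27, 1.32], [0.08, 2.57], [-1.32, 4.46], [0.12, 2], [-2.74, 2.74]. Speed limits (rad/s): [2.22, 2.22, 3.01, 3.01, 3.14, 3.14, 3.14].

### API

Orientations are given as a unit quaternion [x, y, z, w].
In Python, from station import robot gives the robot as it stands. The module is installed in compiled form; this text tells all that it offers.
- The arm moves only by the tool jog_arm, never from a script. Its argument "commands" is a list of rows, each a list of 6 numbers: the shift along the tool's x, y, z scaled (see below), then the turn, a rotation vector about the tool's x, y, z scaled (see below). In form: [[x, y, z, wx, wy, wz], ...]. A call has 1 to 12 rows; each row is the pose to reach, as a shift and turn from the pose measured when the call began, along the tool's axes at that moment; what a row does not reach only later rows make up. The controller multiplies each number of a shift by 500 mm and each number of a turn by 30 degrees. A row lasts 1/10 s, in which the tool goes at most 50 mm and 8.59 degrees, less where a joint would pass 70% of its speed; a pose out of reach is approached as far as the arm can. A call with a number of a shift or a turn outside -1 to 1 is refused whole. A call with a gripper value outside its range is refused whole. "grip" is the opening, from 0 (shut) to 1 (fully open), set as the call begins (left out, the last holds). The fingers move at their own pace and stop on an object; "squeeze" is the grip in N (left out, the last holds). Time passes only in rows, so rows that repeat a pose let the fingers close. It gives the time, the measured TCP pose, the force and the opening at its end, in the units of the state.
- robot.state(): the state, without advancing time (a new reading comes with each control period).
- robot.capture(name): name is "scene" or "top"; returns the picture (420x560x3 uint8, blue, green, red); there is no depth.
- robot.camera_params(name): a dict with "fx", "fy", "cx", "cy" (pixels), "R" (3x3) and "t" (3): a world point X has camera coordinates R X + t. Camera axes: x right, y down, z forward; pixel columns grow to the right and rows downward; lengths in m; the calibration is good to about 2 mm. A picture is of the moment at which its call begins. camera_params takes no time and is no camera call.
- robot.sign_off(): hands the job in, once; it reports no verdict.
The state is a dict: "time_s": time; "q": joint angles; "joint_velocities": joint speeds; "joint_torque": joint torques, N m; "position": TCP position; "orientation": TCP orientation; "force": force on the tool from outside, world axes, zero at the start; "torque": the same for the moment, N m; "gripper_width": finger opening in m.
Only numpy, scipy, OpenCV 4.12 (cv2) and the standard library are available. Lean on these libraries where they do the work, as an engineer would, in place of code of your own. Each camera call takes 0.05 s, during which the arm holds its last target.

### The job

Two small grey desiccator drawers for moisture tins stand side by side on the white table; the one that stands partly open is empty, since its tins have been weighed. So that only one is open to the damp air at a time, first push the empty tray fully home with a fingertip, then hook a fingertip behind the lip of the shut tray, the one with the two tins in it, and draw it steadily out to its stop, with the tins riding along in their pockets. Do not touch or lift any tin, leave the other things on the table alone, and finish with the hand clear.

Things in the scene. Friction and masses are not known exactly. Their poses are not given: they have to be found in the camera images.
- empty_tray (a joint): How far the empty tray is drawn out of its case, in m: 0 = fully home, the front panel against the case; 0.13 = out against its stop. It starts 0.07 to 0.12 out. It runs straight along the case's -x on stiff runners, has no catch, needs some 2 to 4 N to move, and stays where it is left.
- empty_tray_lip (a point): Middle of the top edge of the lip of the empty tray's pull. x level, into the case; y along the lip; z up. Lip 80 mm long, 5 mm thick (2.5 mm each side of this point in x), its outer face (-x side) flat. Behind it a channel, open above and at both ends, clear from 2.5 to 41 mm in +x up to the tray's front panel, whose top is 26 mm higher; channel floor 21 mm, table 34 mm below this point.
- empty_case: Case of the empty tray, fixed to the table: a grey sheet-metal box on four feet, 200 mm deep (x), 90 mm wide (y), 60 mm high, with a clear cover on top and its open mouth on the -x side. Origin at the centre of its underside at table height; mouth 100 mm from the origin along -x; z up.
- full_tray (a joint): How far the full tray is drawn out of its case, in m: 0 = fully home, the front panel against the case; 0.13 = out against its stop. It starts at 0. It runs straight along the case's -x on stiff runners, has no catch, needs some 2 to 4 N to move, and stays where it is left.
- full_tray_lip (a point): Middle of the top edge of the lip of the full tray's pull. x level, into the case; y along the lip; z up. Lip 80 mm long, 5 mm thick (2.5 mm each side of this point in x), its outer face (-x side) flat. Behind it a channel, open above and at both ends, clear from 2.5 to 41 mm in +x up to the tray's front panel, whose top is 26 mm higher; channel floor 21 mm, table 34 mm below this point.
- full_case: Case of the full tray, fixed to the table: a grey sheet-metal box on four feet, 200 mm deep (x), 90 mm wide (y), 60 mm high, with a clear cover on top and its open mouth on the -x side. Origin at the centre of its underside at table height; mouth 100 mm from the origin along -x; z up.
- tin_front: Lidded aluminium moisture tin, a plain cylinder 57 mm across and 38 mm high; origin at the centre of its underside. It stands loose in the front pocket of the full tray, seen through the clear cover; the pocket leaves it 2 to 3 mm of play all round.
- tin_rear: Lidded aluminium moisture tin, a plain cylinder 57 mm across and 38 mm high; origin at the centre of its underside. It stands loose in the second pocket of the full tray, behind the front one, with the same play; a white drying cartridge sits behind it, as in the empty tray.
- tin_done_a: Lidded aluminium moisture tin, a plain cylinder 57 mm across and 38 mm high; origin at the centre of its underside. Weighed already; stands loose on the table to the left of the work.
- tin_done_b: Lidded aluminium moisture tin, a plain cylinder 57 mm across and 38 mm high; origin at the centre of its underside. Weighed already; stands loose on the table to the left of the work.
- brush: Flat brush with a wooden handle, 28 x 175 x 11 mm, lying loose on the table near the robot in front of the drawers; origin under its middle, y along its length.

How it is judged:
On the way, in this order (a step that is already met when the one before it is completed fails the run):
1. the empty tray is fully home (within 5 mm) (value of joint empty_tray below 0.005 m), for 0.2 s.
2. the full tray is drawn out to its stop (within 8 mm) (value of joint full_tray above 0.122 m), for 0.2 s.
At the end, for the whole second after the job is handed in: The empty tray is home within 5 mm, the full tray is out within 8 mm of its stop, and both its tins stand upright (within 0.1 rad), at rest, each down in its own pocket (value of joint empty_tray below 0.005 m and value of joint full_tray above 0.122 m and x of tin_front in the frame of full_tray_lip between 0.069 and 0.092 m and y of tin_front in the frame of full_tray_lip between -0.012 and 0.012 m and angle between each of tin_front, tin_rear's own z axis and vertical below 0.1 rad and height (world z) of each of tin_front, tin_rear below 0.023 m and linear speed of each of tin_front, tin_rear below 0.02 m/s and x of tin_rear in the frame of full_tray_lip between 0.133 and 0.156 m and y of tin_rear in the frame of full_tray_lip between -0.012 and 0.012 m); the robot touches nothing.
It fails at once if both trays stand out at once: the full tray is drawn more than 15 mm while the empty one is still more than 15 mm out (value of joint each of full_tray, empty_tray above 0.015 m).
It fails at once if a tray is yanked or slammed (faster than 0.5 m/s) (velocity of joint any of full_tray, empty_tray above 0.5 m/s or velocity of joint any of full_tray, empty_tray below -0.5 m/s).
It fails at once if the robot touches a tin (more than 0.5 N) (contact force between any of tin_front, tin_rear, tin_done_a, tin_done_b and the fingers above 0.5 N or contact force between any of tin_front, tin_rear, tin_done_a, tin_done_b and the arm above 0.5 N).
It fails at once if a tin is lifted out of its tray (more than 15 mm) (height (world z) of any of tin_front, tin_rear above 0.033 m).
It fails at once if a bystander (weighed tin or brush) is moved more than 15 mm (distance of any of tin_done_a, tin_done_b, brush from where it was at the start of the episode above 0.015 m).
It also fails if it takes over 48 s, if anything falls off the work surface, if the arm or the gripper's body presses on something with over 40 N, if the wrist force passes 120 N, or if a joint passes its speed limit or range.

## Working session

There is one attempt and no reset: what is moved stays moved. The work goes in short steps, Python scripts to look and compute and a tool call to move; the robot and the scene stay as the last step left them, time stands still between calls to the robot, and variables do not carry over. Pictures are saved under pics/ and viewed, and the job is handed in when it is done.

Besides the shell and the picture viewer there is one more tool, called after ">>>" as name(argument=value, ...) on one line, values as JSON. jog_arm: Moves the arm, as the interface text tells. Its arguments: {"type":"object","properties":{"commands":{"type":"array","items":{"type":"array","items":{"type":"number","minimum":-1,"maximum":1}}},"grip":{"type":"number"},"squeeze":{"type":"number"}},"required":["commands"]}

```bash
mkdir -p pics
python3 - <<'E'
from station import robot
import cv2
print(robot.state(), robot.finger_overhang)
for n in("scene","top"):
    cv2.imwrite(f"pics/{n}0.png",robot.capture(n)); print(n,robot.camera_params(n))
E
```

```text
{'time_s': 0.0, 'q': array([-1.30360396,  0.43520653,  0.024997  ,  1.57411207, -0.01160266,
        1.13397617, -0.07510075]), 'joint_velocities': array([ 7.31787438e-04, -8.24242589e-04,  1.48479589e-04,  5.94737994e-04,
       -9.99281037e-05,  1.07781311e-03,  2.09375267e-03]), 'joint_torque': array([ 1.12000409e-03, -6.70486379e+01,  1.02458060e+00, -3.16225219e+01,
        1.52060209e-02,  1.22963349e-02, -2.70799762e-05]), 'position': array([0.22577749, 0.5822769 , 0.24453065]), 'orientation': array([ 1.83890453e-01,  9.82946436e-01, -7.75402284e-04, -6.92767077e-05]), 'force': array([ 0.84254739,  0.14981873, -0.12915274]), 'torque': array([-0.02984773,  0.00599877,  0.01269983]), 'gripper_width': 0.08519316710923944} 0.014
scene {'fx': 459.7503456257568, 'fy': 459.7503456257568, 'cx': 279.74619009969746, 'cy': 208.20408179094684, 'R': array([[-0.9029306 , -0.42977775, -0.00272372],
       [-0.2294531 ,  0.48740293, -0.84249015],
       [ 0.36341107, -0.76008518, -0.53870486]]), 't': array([0.62709466, 0.01810557, 1.18470904])}
top {'fx': 511.2127013133223, 'fy': 511.2127013133223, 'cx': 281.35837708657596, 'cy': 207.4809682484908, 'R': array([[ 0.00146727, -0.99999755,  0.0016596 ],
       [-0.99091252, -0.00167715, -0.13449744],
       [ 0.13449989, -0.00144718, -0.99091255]]), 't': array([0.29433346, 0.53767324, 1.09904945])}
```

View pics/scene0.png

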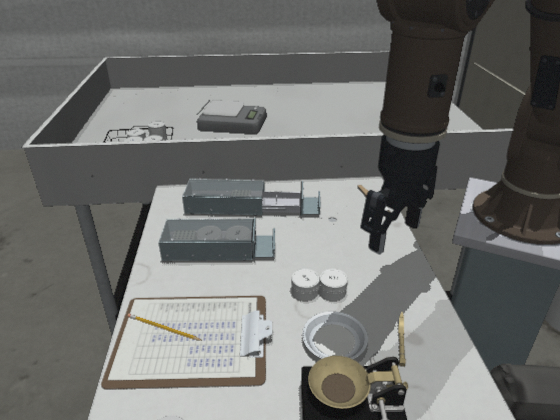

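View pics/top0.png

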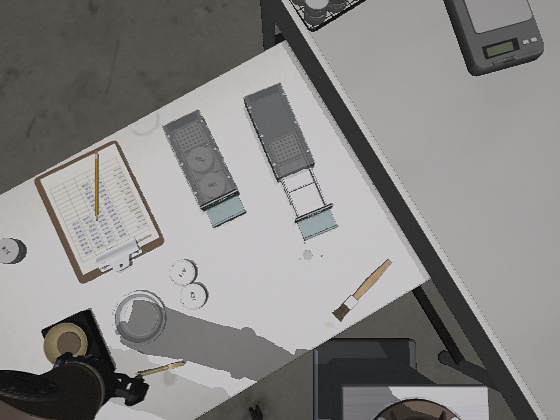

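The top view shows the full drawer at about (205,165), the empty one at (285,150) with its pull at (318,228), the two weighed tins at (185,283), and the brush at (362,290). I'll zoom in on the pulls.

Run:
```python
import cv2
im=cv2.imread("pics/top0.png")[75:255,150:350]
cv2.imwrite("pics/top0z.png",cv2.resize(im,None,fx=3.3,fy=3.3,interpolation=cv2.INTER_CUBIC))
im=cv2.imread("pics/scene0.png")[170:270,150:340]
cv2.imwrite("pics/scene0z.png",cv2.resize(im,None,fx=4,fy=4,interpolation=cv2.INTER_CUBIC))
```

```text
(no output)
```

View pics/top0z.png

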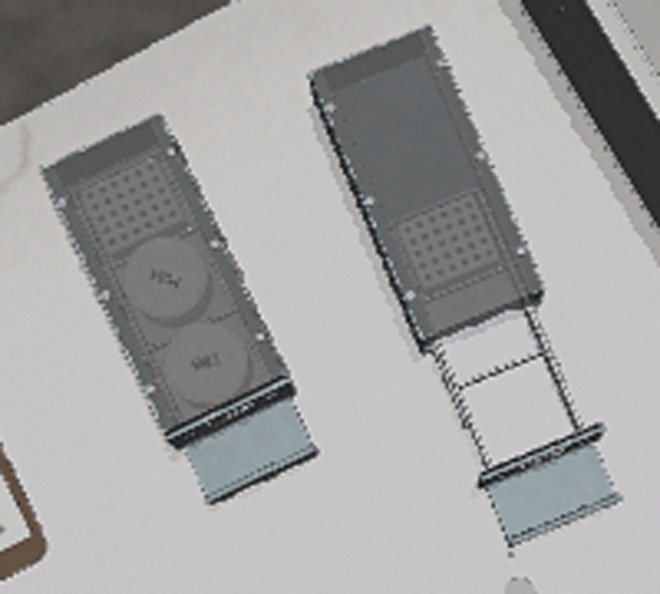

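View pics/scene0z.png

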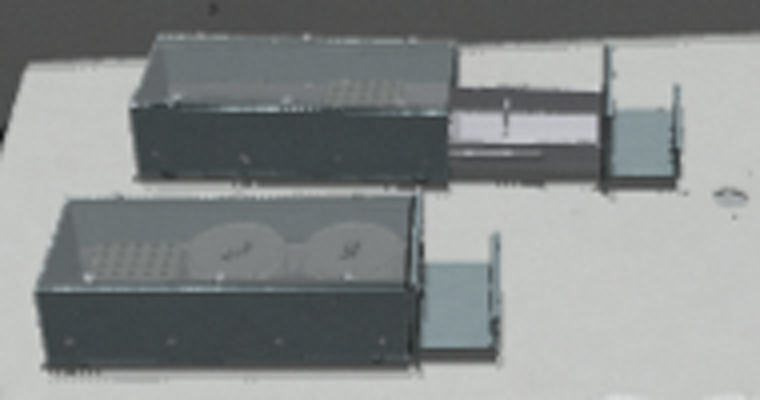

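```bash
cat > h.py <<'E'
import numpy as np
from station import robot
def ray(n,uv,z):
    c=robot.camera_params(n);R=c["R"];t=c["t"]
    d=R.T@np.array([(uv[0]-c["cx"])/c["fx"],(uv[1]-c["cy"])/c["fy"],1]);o=-R.T@t
    return o+d*(z-o[2])/d[2]
E
python3 - <<'E'
from h import *
import cv2
Z=lambda p:((p[0]+.5)/3.3-.5+150,(p[1]+.5)/3.3-.5+75)
S=lambda p:((p[0]+.5)/4-.5+150,(p[1]+.5)/4-.5+170)
def show(k,a,b,n="top",z=.034,f=Z):
    A,B=ray(n,f(a),z),ray(n,f(b),z);d=B-A
    print(k,A[:2].round(4),B[:2].round(4),"mid",((A+B)/2)[:2].round(4),"len",np.linalg.norm(d).round(4),"yaw",np.degrees(np.arctan2(d[1],d[0])).round(2))
show("full lip",(208,500),(316,453))
show("empty lip",(511,544),(619,497))
show("full panel",(170,440),(292,383),z=.06)
show("empty panel",(481,480),(603,430),z=.06)
show("full case L",(170,437),(42,168),z=.06)
show("full case R",(293,385),(162,117),z=.06)
show("empty case L",(425,348),(311,76),z=.06)
show("empty case R",(541,297),(432,28),z=.06)
show("S full lip",(493,233),(498,293),"scene",.034,S)
show("S empty lip",(676,86),(681,131),"scene",.034,S)
im=cv2.cvtColor(cv2.imread("pics/top0.png"),cv2.COLOR_BGR2HSV)
for p in((222,212),(318,228),(290,200)):print(im[p[1],p[0]])
m=cv2.inRange(im,(85,25,100),(105,120,255))
c,_=cv2.findContours(m,0,2)
for k in c:
    if cv2.contourArea(k)>150: print(cv2.contourArea(k),cv2.boxPoints(cv2.minAreaRect(k)).round(1).tolist())
for k,uv in dict(tinA=(183,270),tinB=(193,293)).items(): print(k,ray("top",uv,.038))
for uv in((390,262),(338,318)): print("brush",ray("top",uv,.005))
E
```

```text
full lip [0.4955 0.4471] [0.5274 0.375 ] mid [0.5114 0.4111] len 0.0788 yaw -66.13
empty lip [0.4663 0.244 ] [0.498  0.1714] mid [0.4821 0.2077] len 0.0792 yaw -66.44
full panel [0.5326 0.4694] [0.5707 0.3896] mid [0.5516 0.4295] len 0.0885 yaw -64.44
empty panel [0.5064 0.2647] [0.5397 0.1843] mid [0.5231 0.2245] len 0.0871 yaw -67.54
full case L [0.5346 0.4695] [0.7171 0.5597] mid [0.6258 0.5146] len 0.2036 yaw 26.3
full case R [0.5694 0.3889] [0.7528 0.4798] mid [0.6611 0.4344] len 0.2047 yaw 26.35
empty case L [0.5944 0.3017] [0.7818 0.3794] mid [0.6881 0.3406] len 0.2029 yaw 22.53
empty case R [0.6291 0.2245] [0.816  0.2974] mid [0.7225 0.261 ] len 0.2006 yaw 21.32
S full lip [0.5366 0.3691] [0.5082 0.4205] mid [0.5224 0.3948] len 0.0587 yaw 118.91
S empty lip [0.5015 0.1645] [0.4779 0.216 ] mid [0.4897 0.1902] len 0.0567 yaw 114.6
[ 98  25 161]
[ 96  25 165]
[110   5 160]
603.0 [[297.0, 221.89999389648438], [330.1000061035156, 208.1999969482422], [337.3999938964844, 226.0], [304.29998779296875, 239.6999969482422]]
575.5 [[205.3000030517578, 209.89999389648438], [237.0, 194.8000030517578], [244.89999389648438, 211.3000030517578], [213.1999969482422, 226.39999389648438]]
tinA [0.39905677 0.50938283 0.038     ]
tinB [0.34961798 0.48636889 0.038     ]
brush [0.41804504 0.05050732 0.005     ]
brush [0.29435351 0.16919051 0.005     ]
```

```bash
cat >> h.py <<'E'
from scipy.spatial.transform import Rotation as Ro
def plan(p,yaw):
    s=robot.state();R=Ro.from_quat(s["orientation"])
    a=np.radians(yaw);x=np.array([np.cos(a),np.sin(a),0]);z=np.array([0,0,-1.]);T=Ro.from_matrix(np.c_[x,np.cross(z,x),z])
    print("pos",s["position"].round(4),"t",s["time_s"],"F",s["force"].round(2),"w",round(s["gripper_width"],4))
    print("shift units",((R.inv().apply(np.array(p)-s["position"]))/.5).round(4),"turn units",(np.degrees((R.inv()*T).as_rotvec())/30).round(4))
E
python3 - <<'E'
from h import *
plan((.44,.190,.16),202.5)
E
```

```text
pos [0.2258 0.5823 0.2446] t 0.1 F [ 0.26 -0.42 -0.22] w 0.0853
shift units [-0.6831 -0.5765  0.1701] turn units [-2.6000e-03 -8.0000e-04 -1.4563e+00]
```

>>> jog_arm(commands=[[-0.07, -0.06, 0, 0, 0, -0.1], [-0.14, -0.12, 0, 0, 0, -0.25], [-0.21, -0.18, 0, 0, 0, -0.4], [-0.28, -0.24, 0, 0, 0, -0.55], [-0.35, -0.3, 0.02, 0, 0, -0.7], [-0.42, -0.36, 0.05, 0, 0, -0.85], [-0.49, -0.42, 0.08, 0, 0, -1], [-0.56, -0.48, 0.11, 0, 0, -1], [-0.63, -0.54, 0.14, 0, 0, -1], [-0.683, -0.576, 0.17, 0, 0, -1], [-0.683, -0.576, 0.17, 0, 0, -1], [-0.683, -0.576, 0.17, 0, 0, -1]], grip=0)

```text
time_s: 1.3
position: [0.4399, 0.1897, 0.1597]
orientation: [-0.076, 0.997, -0.001, -0.001]
force: [-0.7, 0.8, 0.8]
gripper_width: -0.0001
```

Run:
```python
from h import *
import cv2
print(robot.state()["q"].round(2))
plan((.448,.193,.10),202.5)
for n in("scene","top"): cv2.imwrite(f"pics/{n}1.png",robot.capture(n))
```

```text
[-0.58  0.3   0.08  2.03 -0.03  0.82  1.24]
pos [0.4399 0.1897 0.1597] t 1.3 F [-0.7   0.78  0.75] w -0.0001
shift units [-0.0172  0.0043  0.1193] turn units [-0.0027 -0.0037 -0.4601]
```

>>> jog_arm(commands=[[0, 0, 0, 0, 0, -0.2], [-0.005, 0, 0.03, 0, 0, -0.4], [-0.012, 0.003, 0.08, 0, 0, -0.46], [-0.017, 0.004, 0.12, 0, 0, -0.46], [-0.017, 0.004, 0.12, 0, 0, -0.46]])

```text
time_s: 1.9
position: [0.4461, 0.1956, 0.0987]
orientation: [-0.198, 0.98, -0.001, -0.002]
force: [-0.8, -0.0, 0.3]
gripper_width: -0.0002
```

Run:
```python
from h import *
import cv2
plan((.448,.193,.032),202.5)
for n in("scene","top"): cv2.imwrite(f"pics/{n}2.png",robot.capture(n))
a=cv2.imread("pics/scene2.png")[100:280,150:450];cv2.imwrite("pics/s2z.png",cv2.resize(a,None,fx=2.6,fy=2.6))
```

```text
pos [0.4461 0.1956 0.0987] t 1.9 F [-0.78 -0.01  0.27] w -0.0002
shift units [-0.0021 -0.0063  0.1334] turn units [-0.0007 -0.0076  0.0111]
```

View pics/s2z.png

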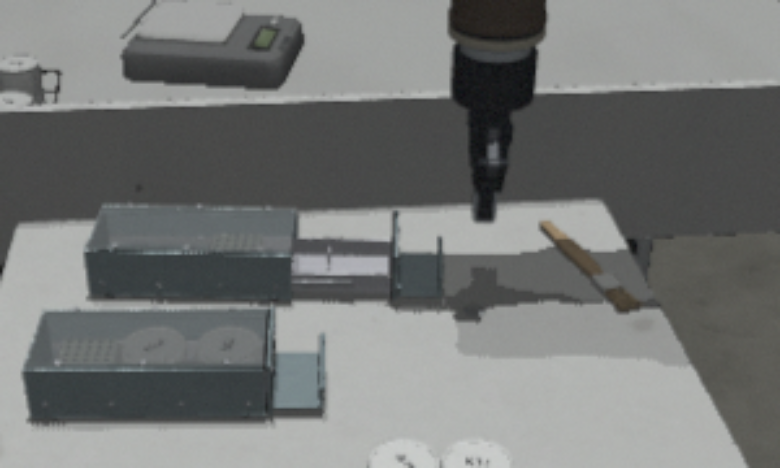

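View pics/top2.png

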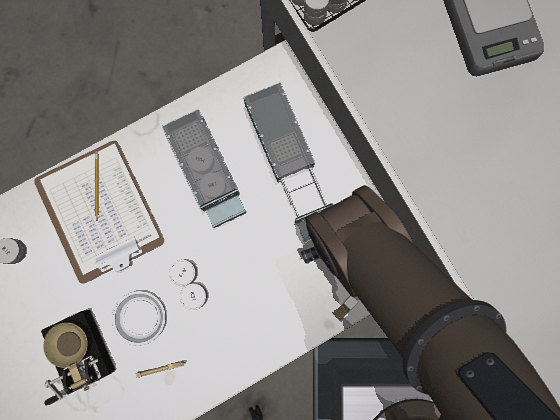

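The closed fingers hang about 25 mm in front of the empty lip, with nothing beneath them. Next I lower them.

>>> jog_arm(commands=[[0, -0.006, 0.05, 0, 0, 0], [0, -0.006, 0.1, 0, 0, 0.01], [-0.002, -0.006, 0.133, 0, 0, 0.01], [-0.002, -0.006, 0.133, 0, 0, 0.01]])

```text
time_s: 2.4
position: [0.4487, 0.1937, 0.0339]
orientation: [-0.195, 0.981, -0.0, -0.001]
force: [-0.7, -0.5, 0.7]
gripper_width: -0.0002
```

Run:
```python
from h import *
import cv2
plan((.535,.229,.032),202.5)
```

```text
pos [0.4487 0.1937 0.0339] t 2.4 F [-0.7  -0.48  0.72] w -0.0002
shift units [-0.1865 -0.0008  0.0033] turn units [-0.0004 -0.0045  0.0011]
```

>>> jog_arm(commands=[[-0.02, 0, 0.001, 0, 0, 0], [-0.035, 0, 0.002, 0, 0, 0], [-0.05, 0, 0.003, 0, 0, 0], [-0.065, 0, 0.003, 0, 0, 0], [-0.08, 0, 0.003, 0, 0, 0], [-0.095, 0, 0.003, 0, 0, 0], [-0.11, 0, 0.003, 0, 0, 0], [-0.125, 0, 0.003, 0, 0, 0], [-0.14, 0, 0.003, 0, 0, 0], [-0.155, 0, 0.003, 0, 0, 0], [-0.17, 0, 0.003, 0, 0, 0], [-0.185, 0, 0.003, 0, 0, 0]])

```text
time_s: 3.6
position: [0.5347, 0.2293, 0.0321]
orientation: [-0.195, 0.981, -0.0, -0.001]
force: [-1.9, -1.3, 1.7]
gripper_width: 0.0
```

Run:
```python
from h import *
import cv2
plan((.56,.239,.032),202.5)
cv2.imwrite("pics/scene3.png",robot.capture("scene"))
a=cv2.imread("pics/scene3.png")[100:280,150:450];cv2.imwrite("pics/s3z.png",cv2.resize(a,None,fx=2.6,fy=2.6))
```

```text
pos [0.5347 0.2293 0.0321] t 3.6 F [-1.89 -1.28  1.7 ] w 0.0
shift units [-0.0542 -0.0016  0.0001] turn units [-0.0004 -0.0046  0.0012]
```

View pics/s3z.png

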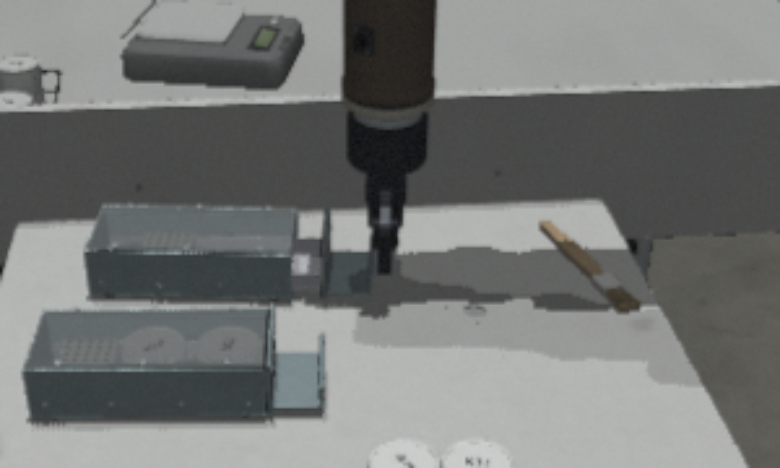

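The tray is sliding in, with about 25 to 30 mm left to go. I'll continue more slowly.

>>> jog_arm(commands=[[-0.01, 0, 0, 0, 0, 0], [-0.02, 0, 0, 0, 0, 0], [-0.03, 0, 0, 0, 0, 0], [-0.038, 0, 0, 0, 0, 0], [-0.044, 0, 0, 0, 0, 0], [-0.046, 0, 0, 0, 0, 0]])

```text
time_s: 4.25
position: [0.5576, 0.2388, 0.0321]
orientation: [-0.195, 0.981, -0.0, -0.0]
force: [-2.3, -0.7, 0.0]
gripper_width: 0.0001
```

>>> jog_arm(commands=[[-0.004, 0, 0, 0, 0, 0], [-0.006, 0, 0, 0, 0, 0], [-0.006, 0, 0, 0, 0, 0]])

```text
time_s: 4.55
position: [0.5599, 0.2398, 0.0321]
orientation: [-0.195, 0.981, -0.0, -0.001]
force: [-4.0, -0.9, 1.5]
gripper_width: 0.0001
```

>>> jog_arm(commands=[[-0.003, 0, 0, 0, 0, 0], [-0.005, 0, 0, 0, 0, 0], [-0.005, 0, 0, 0, 0, 0]])

```text
time_s: 4.85
position: [0.56, 0.2398, 0.0319]
orientation: [-0.195, 0.981, -0.001, -0.003]
force: [-11.0, -3.5, 7.6]
gripper_width: 0.0002
```

Run:
```python
from h import *
import cv2
plan((.57,.243,.032),202.5)
cv2.imwrite("pics/scene4.png",robot.capture("scene"))
a=cv2.imread("pics/scene4.png")[150:270,170:320];cv2.imwrite("pics/s4z.png",cv2.resize(a,None,fx=4,fy=4))
```

```text
pos [0.56   0.2398 0.0319] t 4.85 F [-10.98  -3.49   7.57] w 0.0002
shift units [-0.0209 -0.0017 -0.0003] turn units [-0.0006 -0.0115  0.0011]
```

View pics/s4z.png

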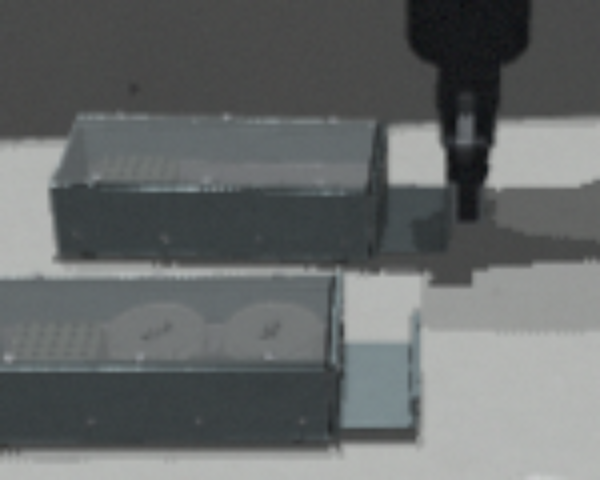

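The force step to about 11 N and the panel flush with the case mouth both say the empty tray is home. I'll back off and rise.

>>> jog_arm(commands=[[0.01, 0, 0, 0, 0, 0], [0.03, 0, 0, 0, 0, 0], [0.05, 0, -0.02, 0, 0, 0], [0.05, 0, -0.1, 0, 0, 0], [0.05, 0, -0.18, 0, 0, 0], [0.05, 0, -0.18, 0, 0, 0]])

```text
time_s: 5.5
position: [0.5403, 0.2318, 0.1281]
orientation: [-0.195, 0.981, 0.001, 0.002]
force: [0.6, -0.1, 0.3]
gripper_width: -0.0001
```

Run:
```python
from h import *
plan((.533,.4216,.12),206)
```

```text
pos [0.5403 0.2318 0.1281] t 5.5 F [ 0.61 -0.1   0.29] w -0.0001
shift units [-0.1318  0.3563  0.017 ] turn units [ 0.0008  0.0079 -0.1161]
```

>>> jog_arm(commands=[[-0.02, 0.06, 0, 0, 0, 0], [-0.05, 0.13, 0, 0, 0, -0.05], [-0.08, 0.21, 0, 0, 0, -0.12], [-0.11, 0.29, 0, 0, 0.008, -0.12], [-0.13, 0.35, 0.01, 0, 0.008, -0.12], [-0.132, 0.356, 0.017, 0, 0.008, -0.116], [-0.132, 0.356, 0.017, 0, 0.008, -0.116], [-0.132, 0.356, 0.017, 0, 0.008, -0.116]])

```text
time_s: 6.3
position: [0.5336, 0.4197, 0.1201]
orientation: [-0.224, 0.975, -0.0, -0.0]
force: [-0.2, -0.8, 0.4]
gripper_width: -0.0003
```

Run:
```python
from h import *
import cv2
plan((.533,.4216,.060),206)
for n,(a,b) in dict(scene=(150,170),top=(130,140)).items():
    i=robot.capture(n); cv2.imwrite(f"pics/{n}5z.png",cv2.resize(i[a:a+130,b:b+190],None,fx=4,fy=4))
```

```text
pos [0.5336 0.4197 0.1201] t 6.3 F [-0.2  -0.75  0.44] w -0.0003
shift units [-0.0006  0.004   0.1201] turn units [-0.0015 -0.0005 -0.0027]
```

View pics/scene5z.png

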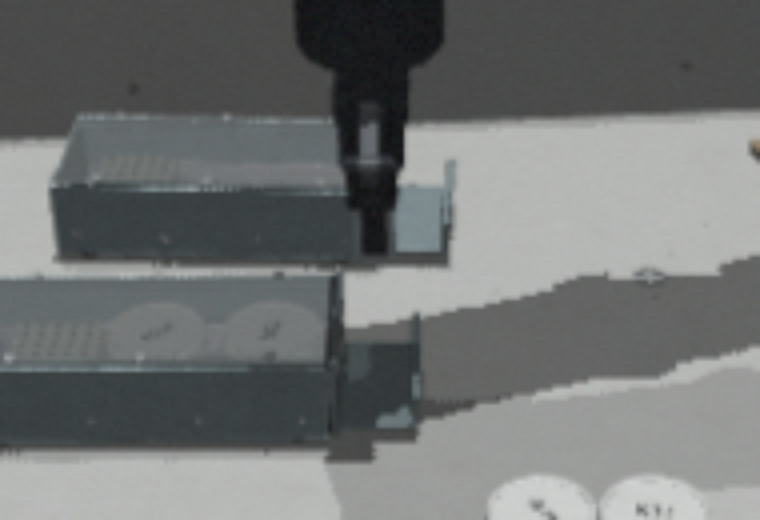

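View pics/top5z.png

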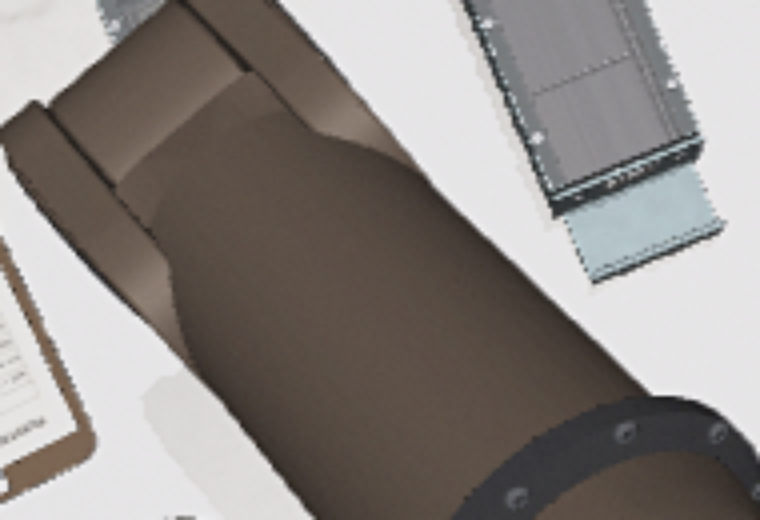

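The top view shows the empty panel flush with its case mouth. I'll lower to just above the lip height and check the tip against the channel.

>>> jog_arm(commands=[[0, 0.004, 0.05, 0, 0, 0], [0, 0.004, 0.09, 0, 0, 0], [0, 0.004, 0.11, 0, 0, 0], [0, 0.004, 0.12, 0, 0, 0], [0, 0.004, 0.12, 0, 0, 0]])

```text
time_s: 6.9
position: [0.5334, 0.4208, 0.0604]
orientation: [-0.224, 0.975, -0.0, 0.0]
force: [-0.4, -0.6, 0.3]
gripper_width: -0.0001
```

Run:
```python
from h import *
import cv2
plan((.533,.4216,.033),206)
i=robot.capture("scene"); cv2.imwrite("pics/scene6z.png",cv2.resize(i[180:270,200:320],None,fx=6,fy=6,interpolation=cv2.INTER_CUBIC))
```

```text
pos [0.5334 0.4208 0.0604] t 6.9 F [-0.38 -0.63  0.27] w -0.0001
shift units [-0.      0.0018  0.0548] turn units [-0.0015 -0.0001 -0.0056]
```

View pics/scene6z.png

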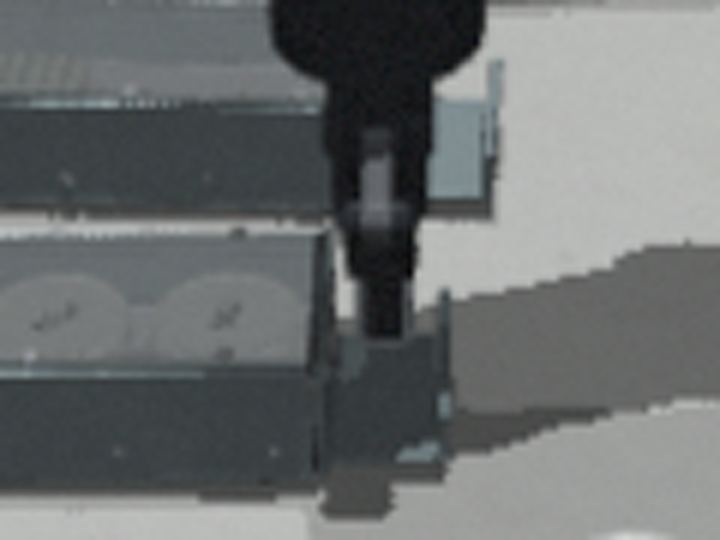

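The tip (zoom column 383) is centred between the panel (325) and the lip (443). I'll lower it into the channel, watching the vertical force.

>>> jog_arm(commands=[[0, 0.002, 0.02, 0, 0, 0], [0, 0.002, 0.04, 0, 0, 0], [0, 0.002, 0.053, 0, 0, 0], [0, 0.002, 0.054, 0, 0, 0], [0, 0.002, 0.054, 0, 0, 0]])

```text
time_s: 7.45
position: [0.5331, 0.4221, 0.0337]
orientation: [-0.224, 0.975, -0.0, 0.0]
force: [0.3, 0.0, -0.8]
gripper_width: -0.0003
```

>>> jog_arm(commands=[[0.006, 0, 0, 0, 0, 0], [0.012, 0, 0, 0, 0, 0], [0.018, 0, 0, 0, 0, 0], [0.024, 0, 0, 0, 0, 0], [0.03, 0, 0, 0, 0, 0], [0.036, 0, 0, 0, 0, 0], [0.042, 0, 0, 0, 0, 0], [0.048, 0, 0, 0, 0, 0], [0.054, 0, 0, 0, 0, 0], [0.06, 0, 0, 0, 0, 0]])

```text
time_s: 8.45
position: [0.506, 0.4089, 0.0338]
orientation: [-0.224, 0.975, -0.0, 0.0]
force: [1.5, 0.3, -0.1]
gripper_width: -0.0
```

Run:
```python
from h import *
import cv2
plan((.4116,.3614,.033),206)
i=robot.capture("scene"); cv2.imwrite("pics/scene7z.png",cv2.resize(i[150:270,150:340],None,fx=4,fy=4,interpolation=cv2.INTER_CUBIC))
```

```text
pos [0.506  0.4089 0.0338] t 8.45 F [ 1.47  0.27 -0.13] w -0.0
shift units [ 0.2113 -0.0032  0.0015] turn units [-0.001   0.0012 -0.0053]
```

View pics/scene7z.png

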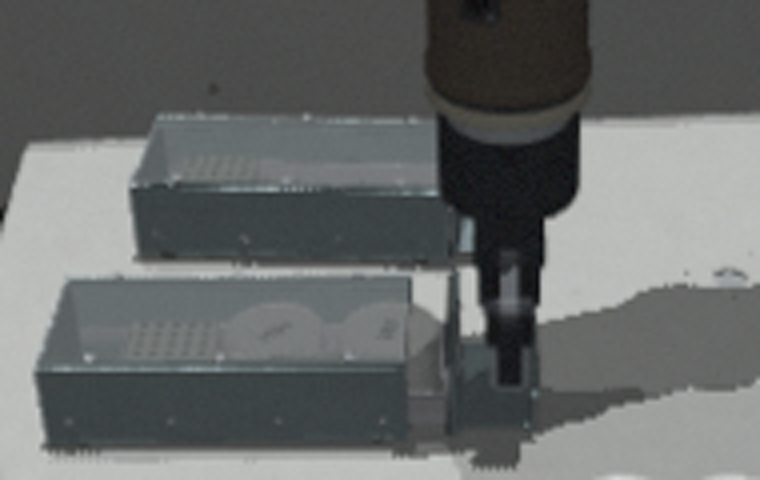

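It's hooked and drawing, about 22 mm out with the tins riding. I'll go on steadily at about 0.08 m/s.

>>> jog_arm(commands=[[0.008, 0, 0, 0, 0, 0], [0.02, 0, 0, 0, 0, 0], [0.034, 0, 0, 0, 0, 0], [0.05, 0, 0, 0, 0, 0], [0.066, 0, 0, 0, 0, 0], [0.082, 0, 0, 0, 0, 0], [0.098, 0, 0, 0, 0, 0], [0.114, 0, 0, 0, 0, 0], [0.13, 0, 0, 0, 0, 0], [0.146, 0, 0, 0, 0, 0], [0.16, 0, 0, 0, 0, 0], [0.168, 0, 0, 0, 0, 0]])

```text
time_s: 9.7
position: [0.429, 0.3715, 0.0337]
orientation: [-0.224, 0.975, -0.0, -0.0]
force: [2.2, 0.2, -0.6]
gripper_width: 0.0001
```

>>> jog_arm(commands=[[0.006, 0, 0, 0, 0, 0], [0.014, 0, 0, 0, 0, 0], [0.022, 0, 0, 0, 0, 0], [0.03, 0, 0, 0, 0, 0], [0.036, 0, 0, 0, 0, 0], [0.036, 0, 0, 0, 0, 0]])

```text
time_s: 10.3
position: [0.412, 0.3635, 0.0336]
orientation: [-0.224, 0.975, -0.001, -0.001]
force: [0.8, 0.3, 0.3]
gripper_width: -0.0
```

>>> jog_arm(commands=[[0.004, 0, 0, 0, 0, 0], [0.008, 0, 0, 0, 0, 0], [0.008, 0, 0, 0, 0, 0]])

```text
time_s: 10.6
position: [0.4081, 0.3617, 0.0336]
orientation: [-0.224, 0.975, -0.001, -0.001]
force: [1.2, -0.6, -0.3]
gripper_width: -0.0001
```

Run:
```python
from h import *
import cv2
plan((.4116,.3614,.033),206)
i=robot.capture("scene"); cv2.imwrite("pics/scene8z.png",cv2.resize(i[150:290,150:340],None,fx=4,fy=4,interpolation=cv2.INTER_CUBIC))
```

```text
pos [0.4081 0.3617 0.0336] t 10.6 F [ 1.22 -0.59 -0.33] w -0.0001
shift units [-0.006  -0.0035  0.0012] turn units [-0.0016 -0.0037 -0.0039]
```

View pics/scene8z.png

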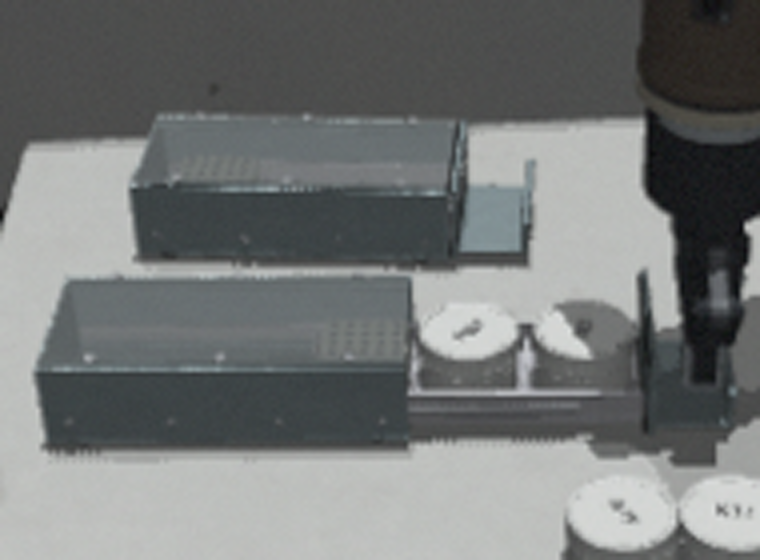

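Almost out, and both tins are in their pockets. The stop hasn't been felt yet, so I'll continue in small steps.

>>> jog_arm(commands=[[0.004, 0, 0, 0, 0, 0], [0.008, 0, 0, 0, 0, 0], [0.008, 0, 0, 0, 0, 0]])

```text
time_s: 10.95
position: [0.4077, 0.3615, 0.0342]
orientation: [-0.224, 0.975, 0.001, 0.002]
force: [11.8, 3.3, -8.4]
gripper_width: 0.0001
```

>>> jog_arm(commands=[[0.003, 0, 0, 0, 0, 0], [0.006, 0, 0, 0, 0, 0], [0.006, 0, 0, 0, 0, 0]])

```text
time_s: 11.25
position: [0.4077, 0.3616, 0.0346]
orientation: [-0.223, 0.975, 0.002, 0.005]
force: [9.9, 3.8, -8.6]
gripper_width: 0.0002
```

The force stepped to about 12 N and the motion stopped, so the tray is at its stop. I'll ease off 7 mm inside the channel, then lift out.

>>> jog_arm(commands=[[-0.006, 0, 0, 0, 0, 0], [-0.012, 0, 0, 0, 0, 0], [-0.014, 0, 0, 0, 0, 0], [-0.014, 0, -0.02, 0, 0, 0], [-0.014, 0, -0.06, 0, 0, 0], [-0.014, 0, -0.13, 0, 0, 0], [-0.014, 0, -0.21, 0, 0, 0], [-0.014, 0, -0.29, 0, 0, 0], [-0.014, 0, -0.36, 0, 0, 0], [-0.014, 0, -0.38, 0, 0, 0]])

```text
time_s: 12.25
position: [0.4132, 0.3647, 0.2294]
orientation: [-0.223, 0.975, 0.004, 0.007]
force: [0.0, 0.1, -0.4]
gripper_width: -0.0002
```

Run:
```python
from h import *
plan((.36,.15,.28),206)
```

```text
pos [0.4132 0.3647 0.2294] t 12.25 F [ 0.01  0.11 -0.39] w -0.0002
shift units [ 0.281  -0.3398 -0.1069] turn units [ 0.0069  0.0299 -0.0069]
```

>>> jog_arm(commands=[[0.05, -0.06, -0.02, 0, 0, 0], [0.11, -0.13, -0.05, 0, 0, 0], [0.17, -0.2, -0.08, 0, 0, 0], [0.23, -0.27, -0.1, 0, 0, 0], [0.27, -0.33, -0.1, 0, 0, 0], [0.28, -0.34, -0.1, 0, 0, 0], [0.28, -0.34, -0.1, 0, 0, 0]])

```text
time_s: 12.95
position: [0.3599, 0.1492, 0.2766]
orientation: [-0.222, 0.975, 0.004, 0.007]
force: [-0.3, 0.1, 0.3]
gripper_width: 0.0002
```

Run:
```python
from h import *
import cv2
plan((.36,.15,.28),206)
for n,(a,b) in dict(scene=(150,150),top=(100,140)).items():
    i=robot.capture(n);cv2.imwrite(f"pics/{n}9.png",i); cv2.imwrite(f"pics/{n}9z.png",cv2.resize(i[a:a+145,b:b+195],None,fx=4,fy=4,interpolation=cv2.INTER_CUBIC))
```

```text
pos [0.3599 0.1492 0.2766] t 12.95 F [-0.28  0.12  0.31] w 0.0002
shift units [-0.0009  0.0013 -0.0067] turn units [ 0.0076  0.0299 -0.0107]
```

View pics/scene9z.png

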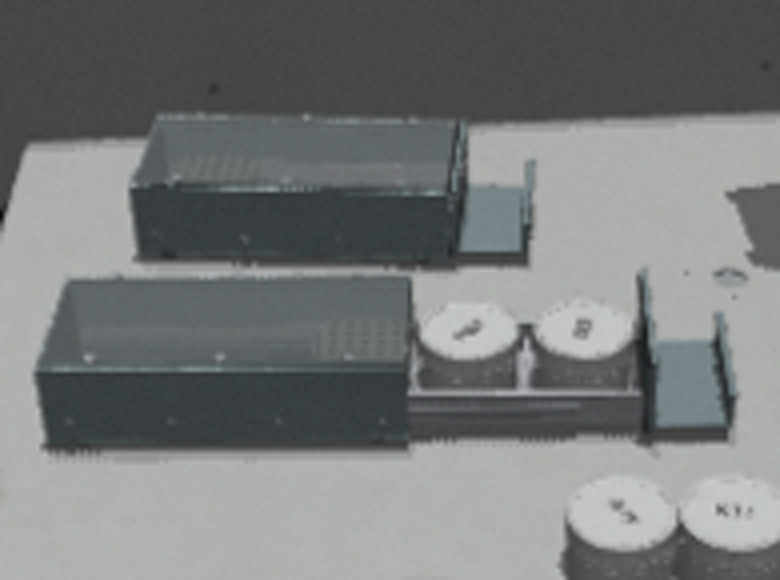

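View pics/top9z.png

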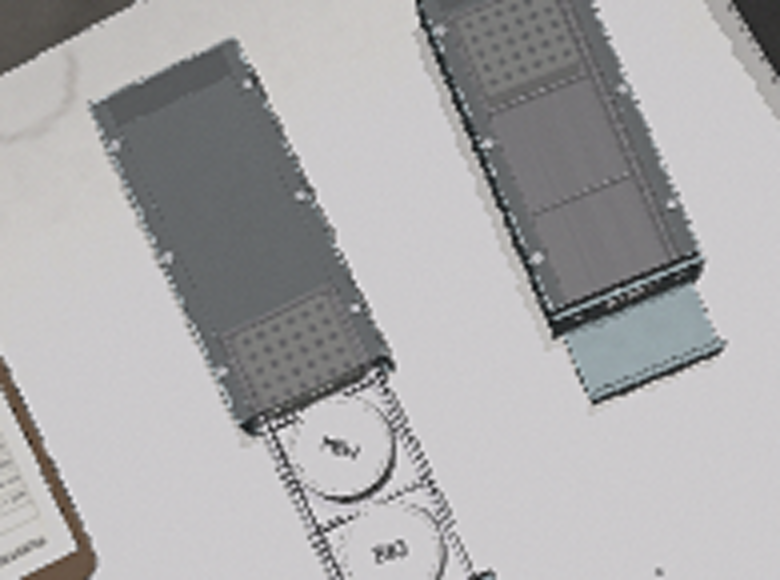

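Both tins stand upright in their pockets, the empty tray is flush, and the hand is away. A quick check of the lip travel before handing in.

Run:
```python
import cv2
i=cv2.imread("pics/top9.png"); cv2.imwrite("pics/top9y.png",cv2.resize(i[190:300,170:310],None,fx=5,fy=5,interpolation=cv2.INTER_CUBIC))
```

```text
(no output)
```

View pics/top9y.png

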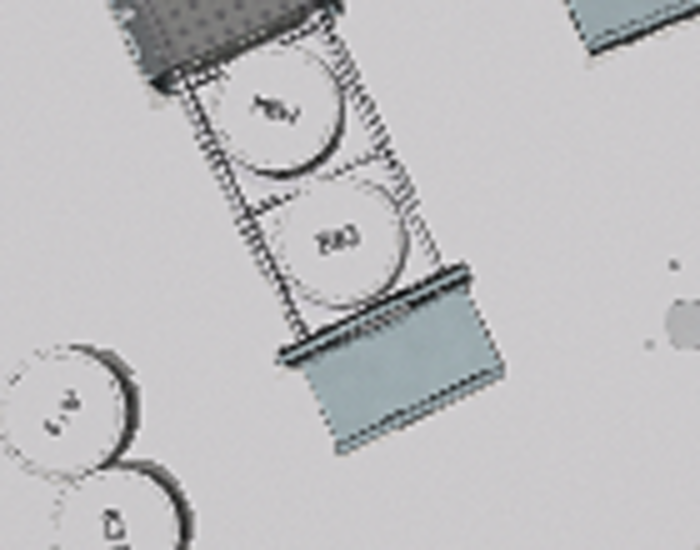

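Run:
```python
from h import *
f=lambda p:((p[0]+.5)/5-.5+170,(p[1]+.5)/5-.5+190)
a,b=ray("top",f((340,451)),.034),ray("top",f((504,374)),.034)
m=(a+b)/2;print(m,np.linalg.norm(a-b),"travel",np.linalg.norm(m[:2]-[.5114,.4111]))
for uv in((337,240),(275,105)):print("tin",np.linalg.norm(ray("top",f(uv),.05)[:2]-m[:2])-.0025)
robot.sign_off()
```

```text
[0.3948156  0.35472488 0.034     ] 0.07890628117244593 travel 0.12949933366190872
tin 0.08037564526657887
tin 0.1458072890574582
the job is handed in; nothing more can be done
```

I pushed the empty tray fully home with the closed fingertips, then drew the full tray out to its stop with its two tins riding along. The job is handed in at about 13 s of the 48 s allowed; no verdict was reported.

- **Empty tray:** I pushed it until the force stepped to about 11 N with no further movement. Both cameras show its front panel flush with the case.
- **Full tray:** I hooked the lip from the channel and drew it at under 0.1 m/s until the force stepped to about 12 N at the stop. The lip's travel measured 129.5 mm in the top view, against 130 mm at the stop.
- **Tins in the tray:** Both look upright in their pockets, about 80 mm and 146 mm behind the lip, inside the allowed ranges. I did not measure their sideways position or tilt in numbers.
- **Hand and other things:** The hand ended clear of everything at z = 0.28 m with about zero force. I never moved near the weighed tins or the brush, but did not measure their positions again at the end.

No check failed. The only disagreement was early: the two cameras placed the lip ends 7 to 11 mm apart, because the ends I picked in the angled view were rough. I used the top-view values, and the contacts matched them.

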